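Wedge the rocking weldment steady

TASK

The welded steel box rocks on the bar under it. Press down on its yellow spot with the fingertips to feel that end go right down, let it come back up, then push the orange wedge in under that raised end until it is snug, without jacking the box up or shoving it along. Press the yellow spot again, firmly at about 12 newtons, to show that it no longer rocks, and finish while still holding that press; lift or carry nothing and leave the other things where they are.

Things in the scene. Friction and masses are not known exactly. Their poses are not given: they have to be found in the camera images.
- box: Dark-steel welded box, 160 (x) by 240 (y) by 45 mm, 2.5 kg, loose. A 12 mm round bar along x under its middle, 5 mm proud, makes it see-saw. Its heavy +y end (pipe stub on top, 60 mm wide, top 77 mm up) rests on the table; the light -y end is up. Origin: on the table under the bar; frame level, z up, as found (box leans 0.042 rad in it). Released, it tips back to this
- edge (a point): Middle of the bottom edge of the box's light (-y) end, where the wedge goes in: 10 mm above the table as found, about 0 when that end is pressed right down. In the box frame about (0, -120, 10) mm
- mark (a point): Centre of the yellow spot, 32 mm across, on the box's top 20 mm in from the light end: where to press. Box frame (0, -98, 54) mm. Pressed steadily with 4 to 8 N it goes down about 8 mm until that end meets the table; let go, it comes back up
- wedge: Orange plastic wedge flat on the table, 0.2 kg: 140 mm long (y), 60 wide (x), rising evenly from 2 mm thick at the tip (+y) to 22 mm at the heel (-y). Origin: centre of underside. Tip points at the box's light end, within 0.15 rad of square and 30 mm of its middle, 35 to 75 mm short of it. Snug when the tip is roughly 56 mm under the box; resistance then rises over about 4 N
- wedge_tip (a point): Middle of the wedge's thin end, at table level (wedge frame 0, 70, 0 mm)
- wedge_heel (a point): Middle of the wedge's flat upright heel face, 60 mm wide and 22 mm tall, half-way up (wedge frame 0, -70, 11 mm): the face to push
- magnet: Bystander: red arrow-shaped welding magnet, lying flat, 100 by 75 by 16 mm, beside the box. Origin under its middle
- pliers: Bystander: green-handled pliers lying on the table, 180 mm long, 16 mm thick. Origin near the pivot
- spray: Bystander: blue and metal can, 60 mm across, 170 mm tall. Origin under its middle
- cup: Bystander: steel cup, 76 mm across, 90 mm tall. Origin under its middle
- hammer: Bystander: hammer lying on the table. Origin under its middle
- brush: Bystander: brush lying on the table. Origin under its middle
- angle_iron: Bystander: offcut of steel angle, 120 by 40 by 40 mm. Origin under its middle
Things that resemble listed ones, but are neither listed nor needed, are in the scene too. Of the things like the wedge, leave any that is green or purple; of the rest the larger one is meant.

How it is judged:
On the way, in this order (a step that is already met when the one before it is completed fails the run):
1. the fingers press at the yellow spot (within 25 mm in plan) and that end goes right down (its edge under 4 mm above the table), with the wedge not yet under (horizontal distance between the grasp point and mark below 0.025 m and height (world z) of edge below 0.004 m and not (y of wedge_tip in the frame of box above -0.082 m and x of wedge_tip in the frame of box between -0.08 and 0.08 m) and contact force between the fingers and box above 1 N), for 0.1 s.
2. the box is let go and its end comes back up (height (world z) of edge above 0.0085 m and contact force between the fingers and box below 0.2 N), for 0.1 s.
3. the wedge is pushed at least 38 mm in under that end (y of wedge_tip in the frame of box above -0.082 m and x of wedge_tip in the frame of box between -0.08 and 0.08 m), for 0.1 s.
At the end, for the whole second after the job is handed in: Fingers press at the yellow spot (within 25 mm in plan) with 4 to 40 N; wedge tip at least 38 mm under the light end and bearing over 0.5 N; that end's bottom edge 8 to 15 mm above the table (10 as found); box within 30 mm of its place; box and wedge still, wedge flat (all of step 3 and contact force between the fingers and box between 4 and 40 N and contact force between wedge and box above 0.5 N and height (world z) of edge between 0.008 and 0.015 m and horizontal distance between the grasp point and mark below 0.025 m and linear speed of each of box, wedge below 0.01 m/s and distance of box from where it was at the start of the episode below 0.03 m and height (world z) of wedge below 0.006 m); the arm keeps its last pose, push and grip.
It fails at once if the wedge is lifted or stood up (height (world z) of wedge above 0.012 m or angle between wedge's own z axis and vertical above 0.2 rad).
It fails at once if the box is lifted or jacked up (raised edge over 17 mm, or its middle over 12 mm up) (height (world z) of edge above 0.017 m or height (world z) of box above 0.012 m).
It fails at once if the box is shoved more than 30 mm along the table (distance of box from where it was at the start of the episode above 0.03 m).
It fails at once if another thing on the table is disturbed (moved over 25 mm) (distance of any of magnet, pliers, spray, cup, hammer, brush, angle_iron from where it was at the start of the episode above 0.025 m).
It also fails if it takes over 61 s, if anything falls off the work surface, if the arm or the gripper's body presses on something with over 40 N, if the wrist force passes 120 N, or if a joint passes its speed limit or range.

ROBOT

A 6-joint arm with a two-finger parallel gripper is mounted at the origin on the work surface. World frame = base frame: x ahead of the robot, y to its left, z up, the work surface at z = 0. Lengths are in m, angles in rad, forces in N, time in s.
With the tool pointing down it reaches from about 0.35 to 0.775 m from the base axis. Payload 5.5 kg.
Tool frame: the origin (TCP) lies midway between the tips of the shut fingers; the grasp point (between the pads) lies 19 mm behind it; z points along the fingers, y is the line along which they close (so a half turn about z gives the same grasp; the last joint's range is limited). The gripper opens to 85 mm and grips with 20 to 120 N. Pads are 22 mm wide; open, the fingers measure 114 mm over their backs; the gripper's body (76 mm by 85 mm) begins 54 mm behind the grasp point. The pads swing forward as they close: fully open they stand 13 mm farther back than shut.
Start: joints at [1.131, 0.313, 0.046, 1.304, 0, 1.431], TCP at [0.17, 0.549, 0.231] pointing down, gripper open.
Joint ranges: [-2.76, 2.76], [-0.86, 1.69], [-1.03, 1.26], [-2.2, 2.34], [-1.47, 1.5], [-3.14, 3.14]. Speed limits (rad/s): [2.57, 2.57, 3.14, 3.14, 3.14, 3.14].

INTERFACE

Orientations are given as a unit quaternion [w, x, y, z].
In Python, from workcell import env gives the robot as it stands.
- The arm moves only by the tool move_arm, never from a script. Its argument "targets" is a list of rows, each a list of 3 entries, a list of its own where there are three numbers: the shift along the tool's x, y, z in mm, then the turn, a rotation vector about the tool's x, y, z in units of 10 degrees (1.0 is 10 degrees), then the closure, from -1 (fully open) to 1 (shut). In form: [[[dx, dy, dz], [ax, ay, az], gripper], ...]. A call has 1 to 5 rows; each row is the pose to reach, as a shift and turn from the pose commanded when the call began, along the tool's axes at that moment; what a row does not reach only later rows make up. A row lasts 1/8 s, in which the tool goes at most 62.5 mm and 10.7 degrees, less where a joint would pass 70% of its speed; a pose out of reach is approached as far as the arm can. A call with a gripper value outside its range is refused whole. The fingers move at their own pace and stop on an object; "squeeze" is the grip in N (left out, the last holds). Time passes only in rows, so rows that repeat a pose let the fingers close. It gives the time, the measured TCP pose, the force, the opening and the grip force at its end, in the units of the state.
- env.get_state(): the state, without advancing time (a new reading comes with each control period).
- env.read_camera(name): name is "scene" or "top"; returns a dict with "pixels" (400x640x3 uint8, red, green, blue), "fovy" (degrees; the focal length in pixels is half the picture's height over the tangent of half this angle, whatever the lens; pixels are square), "cx", "cy" (the principal point, pixels), "dist_coeffs" ([k1, k2, p1, p2, k3] as OpenCV has them; the pictures are not rectified), "extrinsics" (4x4, takes a point from world to camera coordinates). Camera axes: x right, y up, looking along -z (the intrinsics and any distortion apply to the point x, -y, -z); pixel columns grow to the right and rows downward; lengths in m; the calibration is good to about 2 mm. A picture is of the moment at which its call begins. There is no depth.
- env.hand_in(): hands the job in; it is judged then, once.
Trained networks look in a picture, given as the dict that the camera call returned (one of the last four; its "shot" number tells which), for a name from the list of things; names that differ only in an ending like _2 or _b are one class to them, and where a whole thing is asked for, a point or a joint stands for the part that bears it (a point fixed in the world has none). Each returns a list of dicts, best first, with "confidence" (0 to 1); they miss things now and then, are a little off and sometimes report something else, mostly with a low value. They report only what shows in the picture. A call takes as long as a camera call. They do not tell look-alikes from the thing itself.
- env.spot_in(thing, picture): "centre" ([x, y, z] in m, in world coordinates, good to about 4 mm: the middle of the surface that is visible of it).
- env.regions_of(thing, picture): "mask" (400x640 bool, what is visible of it).
- env.landmark_of(thing, picture): "centre" ([x, y, z] in m, in world coordinates, good to about 4 mm: a listed point, or the origin of a listed thing).
The state is a dict: "clock": time; "joint_pos": joint angles; "qvel": joint speeds; "tau": joint torques, N m; "tcp_pos": TCP position; "orientation": TCP orientation; "wrist_force": force on the tool from outside, world axes, zero at the start; "ft_torque": the same for the moment, N m; "finger_gap": finger opening in m; "grip_force": force on a finger pad.
Only numpy, scipy, OpenCV 4.12 (cv2) and the standard library are available. Lean on these libraries where they do the work, as an engineer would, in place of code of your own. Each camera call takes 0.05 s, during which the arm holds its last target. There are 200 camera calls.

## Working session

There is one attempt and no reset: what is moved stays moved. The work goes in short steps, Python scripts to look and compute and a tool call to move; the robot and the scene stay as the last step left them, time stands still between calls to the robot, and variables do not carry over. Pictures are saved under pics/ and viewed, at most 10 in all, crops included, and the job is handed in when it is done.

Besides the shell and the picture viewer there is one more tool, called after ">>>" as name(argument=value, ...), one argument or row to a line, values as JSON. move_arm: Moves the arm, as the interface text tells. Its arguments: {"type":"object","properties":{"targets":{"type":"array","items":{"type":"array"}},"squeeze":{"type":"number"}},"required":["targets"]}

```bash
mkdir -p pics; python3 - <<'E'
from workcell import env
import cv2
s=env.get_state(); print({k:s[k] for k in('clock','tcp_pos','orientation','wrist_force','finger_gap')})
for c in('scene','top'):
    p=env.read_camera(c); cv2.imwrite(f'pics/{c}0.png',p['pixels'][:,:,::-1])
    print(c,p['fovy'],p['extrinsics'])
    for t in('box','edge','mark','wedge','wedge_tip','wedge_heel','magnet','spray','cup'):
        print(t,[(r['centre'],r['confidence']) for r in env.landmark_of(t,p)][:4])
E
```

```text
{'clock': 0.0, 'tcp_pos': array([0.16961284, 0.54888115, 0.23040592]), 'orientation': array([-2.53957074e-04,  1.49343540e-01,  9.88784945e-01, -8.80325190e-04]), 'wrist_force': array([-1.01814404, -0.07607436, -0.70224357]), 'finger_gap': 0.08517541632390437}
scene 50.509057045669245 [[-0.40041556  0.91627956 -0.0099579   0.12631052]
 [-0.7449567  -0.31918086  0.58580124  0.40007559]
 [ 0.53357933  0.24198213  0.81039357 -1.6379671 ]
 [ 0.          0.          0.          1.        ]]
box [([0.5344, 0.2391, -0.0018], 0.69)]
edge [([0.5327, 0.1143, 0.008], 0.73)]
mark [([0.5315, 0.1382, 0.0494], 0.88)]
wedge [([0.5287, 0.0043, -0.0005], 0.81), ([0.7171, 0.0605, 0.0013], 0.8), ([0.3882, -0.0619, -0.002], 0.71), ([0.4759, -0.2134, -0.0044], 0.62)]
wedge_tip [([0.6827, 0.1183, 0.0003], 0.96), ([0.4838, -0.2646, -0.0012], 0.9), ([0.5404, 0.0721, 0.0002], 0.81), ([0.3917, -0.007, 0.003], 0.69)]
wedge_heel [([0.388, -0.1236, 0.0133], 0.89), ([0.5187, -0.0588, 0.0081], 0.82), ([0.4686, -0.154, 0.0092], 0.72), ([0.7599, 0.001, 0.014], 0.64)]
magnet [([0.6956, 0.22, 0.0003], 0.93)]
spray [([0
[... 448 characters left out ...]
wedge [([0.389, -0.0654, 0.002], 0.86), ([0.4772, -0.2087, 0.0005], 0.83), ([0.7219, 0.062, 0.0007], 0.69), ([0.5316, 0.0059, -0.0039], 0.57)]
wedge_tip [([0.3919, -0.0105, -0.0002], 0.83), ([0.6833, 0.1149, -0.0011], 0.63), ([0.5391, 0.0798, -0.002], 0.59), ([0.4842, -0.2645, 0.0033], 0.56)]
wedge_heel [([0.517, -0.0625, 0.0104], 0.92), ([0.4693, -0.156, 0.0102], 0.81), ([0.7598, 0.0034, 0.0128], 0.77), ([0.3889, -0.1185, 0.0048], 0.56)]
magnet [([0.6979, 0.2192, 0.0003], 0.64), ([0.4804, 0.4725, -0.0], 0.44)]
spray [([0.6372, 0.4478, -0.0015], 0.77), ([0.5407, 0.2348, 0.0019], 0.47), ([0.7003, 0.2216, 0.0018], 0.46)]
cup [([0.4757, 0.4709, 0.0031], 0.79), ([0.3823, 0.2403, -0.0013], 0.61)]
```

View pics/scene0.png

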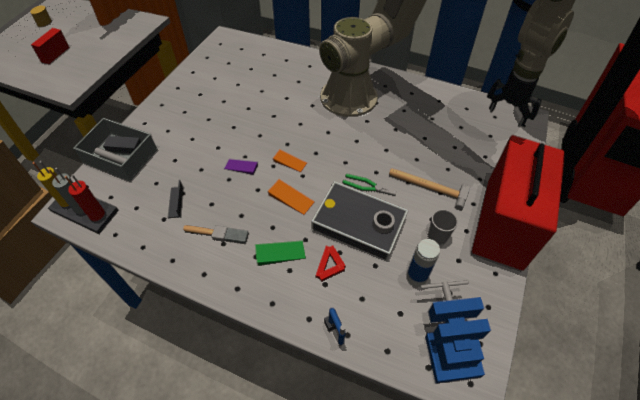

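View pics/top0.png

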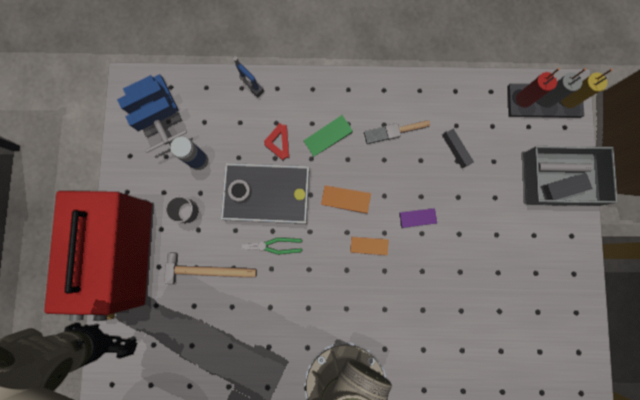

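Wedge candidates (top view): larger orange (346,200), smaller orange (370,246), green (328,135), purple (418,218). The larger orange at (346,200) is the one meant: its tip points at the yellow-spot end of the box (spot at 300,195). I'll measure it and confirm it in a crop.

```bash
cat > h.py <<'E'
import numpy as np,cv2
from workcell import env
def ray(p,uv,z):
    f=200/np.tan(np.radians(p['fovy'])/2); K=np.array([[f,0,p['cx']],[0,f,p['cy']],[0,0,1]])
    n=cv2.undistortPoints(np.array(uv,float).reshape(-1,1,2),K,np.array(p['dist_coeffs'],float)).reshape(-1,2)
    E=np.array(p['extrinsics']); R=E[:3,:3]; t=E[:3,3]
    d=np.c_[n[:,0],-n[:,1],-np.ones(len(n))]@R; c=-R.T@t
    return c+d*((z-c[2])/d[:,2])[:,None]
def blob(p,lo,hi,near=None):
    m=cv2.inRange(cv2.cvtColor(p['pixels'],cv2.COLOR_RGB2HSV),lo,hi)
    cs=cv2.findContours(m,cv2.RETR_EXTERNAL,cv2.CHAIN_APPROX_NONE)[0]
    return min((c for c in cs if cv2.contourArea(c)>25),key=lambda c:np.hypot(*(c.reshape(-1,2).mean(0)-near)))
OR=((5,150,80),(18,255,255)); YE=((22,120,80),(35,255,255))
E
python3 - <<'E'
from h import *
for c,nw,ny in(('scene',(291,196),(330,203)),('top',(346,200),(300,195))):
    p=env.read_camera(c)
    b=blob(p,*YE,ny); print(c,'mark',ray(p,[b.reshape(-1,2).mean(0)],.054).round(4),cv2.contourArea(b))
    w=blob(p,*OR,nw); q=cv2.boxPoints(cv2.minAreaRect(w)); print(q.round(1).tolist(),'\n',ray(p,q,0.012).round(4))
    for i,t in enumerate(('box','magnet','pliers','hammer','brush')): 
        pass
    if c=='top':
        im=p['pixels'][100:290,200:450,::-1]; cv2.imwrite('pics/crop.png',cv2.resize(im,None,fx=3,fy=3,interpolation=cv2.INTER_CUBIC))
        m=env.regions_of('box',p)[0]['mask'].astype('uint8'); cc=max(cv2.findContours(m,0,2)[0],key=cv2.contourArea)
        q=cv2.boxPoints(cv2.minAreaRect(cc)); print('box',ray(p,q,.052).round(4))
E
```

```text
scene mark [[0.5354 0.1419 0.054 ]] 66.0
[[267.3999938964844, 191.89999389648438], [276.6000061035156, 177.5], [313.6000061035156, 201.0], [304.3999938964844, 215.5]] 
 [[ 0.5456 -0.0676  0.012 ]
 [ 0.4812 -0.0671  0.012 ]
 [ 0.5202  0.0827  0.012 ]
 [ 0.5811  0.0787  0.012 ]]
top mark [[0.5348 0.1393 0.054 ]] 73.0
[[321.6000061035156, 204.3000030517578], [324.70001220703125, 186.39999389648438], [369.20001220703125, 194.0], [366.1000061035156, 211.89999389648438]] 
 [[ 0.5111  0.0749  0.012 ]
 [ 0.5647  0.0667  0.012 ]
 [ 0.5439 -0.0654  0.012 ]
 [ 0.4906 -0.0565  0.012 ]]
box [[0.457  0.3641 0.052 ]
 [0.6241 0.3658 0.052 ]
 [0.618  0.1124 0.052 ]
 [0.4513 0.1153 0.052 ]]
```

View pics/crop.png

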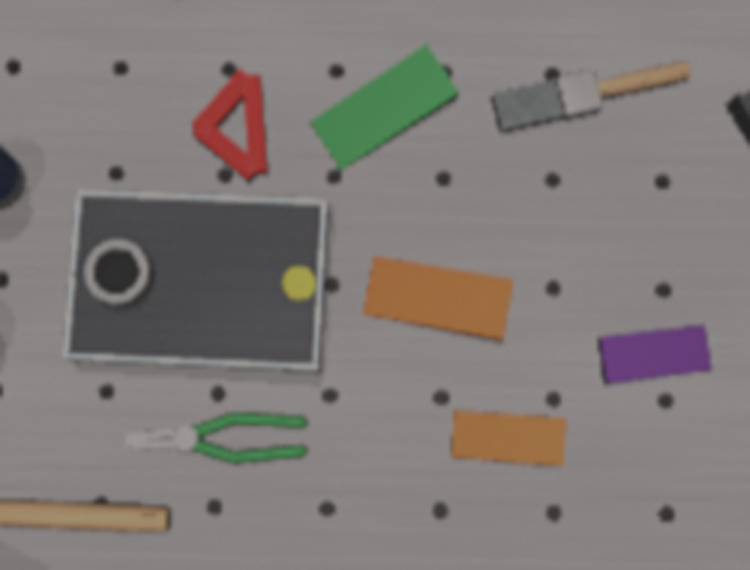

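The crop confirms it: the larger orange wedge (crop 438,298) faces the yellow-spot end of the box (crop 300,283), and the other orange one (508,437) is clearly smaller. Mark is at ≈(0.534,0.139,0.054), wedge heel ≈(0.517,-0.061), tip ≈(0.539,0.076). I'll move above the mark.

>>> move_arm(
  targets=[
    [[-469, -284, 70], [0, 0, 8.2], 1],
    [[-469, -284, 70], [0, 0, 8.2], 1],
    [[-469, -284, 70], [0, 0, 8.2], 1],
    [[-469, -284, 70], [0, 0, 8.2], 1],
    [[-469, -284, 70], [0, 0, 8.2], 1],
  ],
)

```text
clock: 1.78
tcp_pos: [0.3769, 0.3162, 0.1918]
orientation: [0.0, 0.582, 0.813, 0.001]
wrist_force: [0.6, -0.3, 0.6]
finger_gap: 0.0002
grip_force: 0.0
```

```bash
cat >> h.py <<'E'
from scipy.spatial.transform import Rotation as Ro
def st(): 
    s=env.get_state(); q=s['orientation']; s['R']=Ro.from_quat([*q[1:],q[0]]).as_matrix(); return s
def go(target,yaw):  # yaw = wanted world angle (deg) of tool y
    s=st(); R=s['R']; Y=np.array([np.cos(np.radians(yaw)),np.sin(np.radians(yaw)),0]); Z=np.array([0,0,-1.])
    W=np.c_[np.cross(Y,Z),Y,Z]
    print('t',s['clock'],'tcp',s['tcp_pos'].round(4),'yaw',round(np.degrees(np.arctan2(R[1,1],R[0,1])),2),'F',s['wrist_force'].round(2),'gap',round(s['finger_gap'],4),'j',np.round(s['joint_pos'],2))
    print('shift mm',(R.T@(np.array(target)-s['tcp_pos'])*1000).round(1),'rot',(Ro.from_matrix(R.T@W).as_rotvec(degrees=True)/10).round(2))
E
python3 -c "
from h import *
go((.534,.139,.1),-8.9)"
```

```text
t 1.775 tcp [0.3769 0.3162 0.1918] yaw 18.77 F [ 0.56 -0.29  0.56] gap 0.0002 j [ 0.53  0.17 -0.24  1.16  0.    1.78]
shift mm [-218.3   91.6   91.8] rot [ 0.01 -0.    2.77]
```

>>> move_arm(
  targets=[
    [[-218, 92, 60], [0, 0, 2.77], 1],
    [[-218, 92, 60], [0, 0, 2.77], 1],
    [[-218, 92, 60], [0, 0, 2.77], 1],
    [[-218, 92, 92], [0, 0, 2.77], 1],
    [[-218, 92, 92], [0, 0, 2.77], 1],
  ],
)

```text
clock: 2.4
tcp_pos: [0.5342, 0.139, 0.0969]
orientation: [-0.001, 0.76, 0.65, -0.002]
wrist_force: [-0.9, -0.1, -0.4]
finger_gap: 0.0002
grip_force: 0.0
```

```bash
python3 - <<'E'
from h import *
go((.534,.139,.06),-8.9)
for c,n in(('scene',(330,203)),('top',(300,195))):
    p=env.read_camera(c)
    try: b=blob(p,*YE,n); print(c,ray(p,[b.reshape(-1,2).mean(0)],.054).round(4),cv2.contourArea(b))
    except Exception as e: print(e)
    print([(r['centre'],r['confidence']) for r in env.landmark_of('mark',p)][:2])
    cv2.imwrite(f'pics/{c}1.png',cv2.resize(p['pixels'][120:280,220:420,::-1],None,fx=2.5,fy=2.5))
a=[cv2.imread(f'pics/{c}1.png') for c in('scene','top')]; cv2.imwrite('pics/m1.png',np.vstack(a)[:800])
E
python3 -c "
import cv2;a=[cv2.imread(f'pics/{c}1.png')[:, 50:450] for c in('scene','top')]
cv2.imwrite('pics/m1.png',cv2.hconcat(a))"
```

```text
t 2.4 tcp [0.5342 0.139  0.0969] yaw -8.84 F [-0.86 -0.07 -0.45] gap 0.0002 j [ 0.11  0.35 -0.24  0.98 -0.    1.83]
shift mm [-0.  -0.  36.9] rot [-0.02  0.01  0.01]
scene [[ 0.7982 -0.7841  0.054 ]] 112.5
[([0.5331, 0.1346, 0.0489], 0.78), ([0.5289, 0.0045, -0.0013], 0.27)]
top [[ 0.8863 -0.7364  0.054 ]] 223.0
[([0.4767, 0.4705, -0.0005], 0.26), ([0.3119, 0.39, -0.0009], 0.21)]
```

View pics/m1.png

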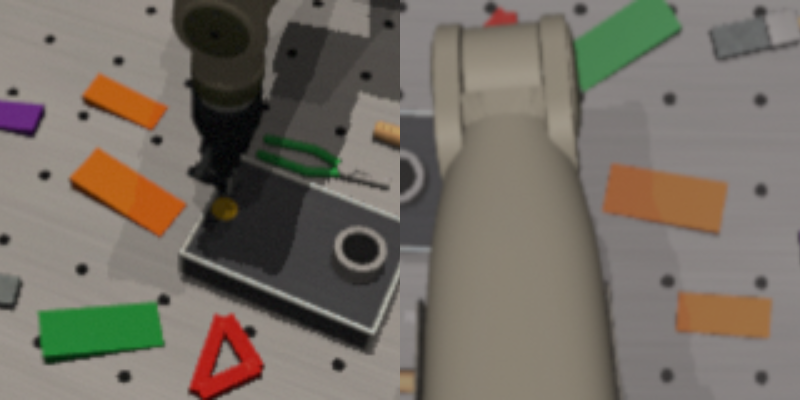

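The scene crop shows the shut fingertips right above the yellow spot (222,208). I'll lower to it gently.

>>> move_arm(
  targets=[
    [[0, 0, 20], [0, 0, 0], 1],
    [[0, 0, 36], [0, 0, 0], 1],
    [[0, 0, 40], [0, 0, 0], 1],
    [[0, 0, 43], [0, 0, 0], 1],
    [[0, 0, 43], [0, 0, 0], 1],
  ],
)

```text
clock: 3.22
tcp_pos: [0.5342, 0.142, 0.0571]
orientation: [0.0, 0.758, 0.652, 0.0]
wrist_force: [-0.2, 0.0, -0.2]
finger_gap: 0.0
grip_force: 0.0
```

>>> move_arm(
  targets=[
    [[0, 0, 2], [0, 0, 0], 1],
    [[0, 0, 4], [0, 0, 0], 1],
    [[0, 0, 6], [0, 0, 0], 1],
    [[0, 0, 6], [0, 0, 0], 1],
  ],
)

```text
clock: 3.72
tcp_pos: [0.5345, 0.1414, 0.051]
orientation: [0.0, 0.758, 0.652, 0.0]
wrist_force: [0.2, -3.4, 3.7]
finger_gap: 0.0003
grip_force: 1.9
```

>>> move_arm(
  targets=[
    [[0, 0, 2], [0, 0, 0], 1],
    [[0, 0, 4], [0, 0, 0], 1],
    [[0, 0, 6], [0, 0, 0], 1],
    [[0, 0, 6], [0, 0, 0], 1],
  ],
)

```text
clock: 4.22
tcp_pos: [0.5345, 0.1416, 0.0461]
orientation: [0.001, 0.758, 0.652, 0.0]
wrist_force: [-3.7, -5.9, 14.3]
finger_gap: 0.0002
grip_force: 7.4
```

>>> move_arm(
  targets=[
    [[0, 0, 0], [0, 0, 0], 1],
    [[0, 0, 0], [0, 0, 0], 1],
  ],
)

```text
clock: 4.47
tcp_pos: [0.5345, 0.1416, 0.0461]
orientation: [0.001, 0.758, 0.652, 0.0]
wrist_force: [-2.5, -4.4, 14.2]
finger_gap: 0.0
grip_force: 7.3
```

```bash
python3 - <<'E'
from h import *
go((.534,.139,.06),-8.9)
p=env.read_camera('scene')
print([(r['centre'],r['confidence']) for r in env.landmark_of('edge',p)][:2])
E
```

```text
t 4.475 tcp [0.5345 0.1416 0.0461] yaw -8.6 F [-2.49 -4.44 14.22] gap 0.0 j [ 0.11  0.4  -0.31  0.86 -0.    1.83]
shift mm [ -2.6  -0.1 -13.9] rot [0.01 0.   0.03]
[([0.5325, 0.1147, -0.0012], 0.76)]
```

The edge reads ≈0 mm at 14 N, so that end is down. Release.

>>> move_arm(
  targets=[
    [[0, 0, -5], [0, 0, 0], 1],
    [[0, 0, -10], [0, 0, 0], 1],
    [[0, 0, -20], [0, 0, 0], 1],
    [[0, 0, -60], [0, 0, 0], 1],
    [[0, 0, -60], [0, 0, 0], 1],
  ],
)

```text
clock: 5.2
tcp_pos: [0.5362, 0.1422, 0.1078]
orientation: [0.001, 0.758, 0.652, 0.002]
wrist_force: [0.0, -0.1, 0.5]
finger_gap: 0.0001
grip_force: 0.0
```

```bash
python3 - <<'E'
from h import *
p=env.read_camera('scene')
print([(r['centre'],r['confidence']) for t in('edge','mark') for r in env.landmark_of(t,p)][:4])
go((.510,-.105,.10),-9)
E
```

```text
[([0.5338, 0.1164, 0.0088], 0.58), ([0.5304, 0.1384, 0.053], 0.62), ([0.5312, 0.1145, 0.0087], 0.61), ([0.3877, 0.2408, -0.0091], 0.37)]
t 5.35 tcp [0.5335 0.1418 0.1043] yaw -8.59 F [-0.06  0.1  -0.96] gap 0.0 j [ 0.11  0.34 -0.24  0.99  0.    1.83]
shift mm [-247.5   13.6    4.3] rot [-0.01  0.    0.04]
```

>>> move_arm(
  targets=[
    [[-240, 14, 4], [0, 0, 0], 0.4],
    [[-240, 14, 4], [0, 0, 0], 0.4],
    [[-240, 14, 4], [0, 0, 0], 0.4],
    [[-240, 14, 4], [0, 0, 0], 0.4],
    [[-240, 14, 30], [0, 0, 0], 0.4],
  ],
)

```text
clock: 5.98
tcp_pos: [0.5128, -0.1018, 0.075]
orientation: [0.001, 0.76, 0.65, 0.001]
wrist_force: [0.1, 0.1, -0.1]
finger_gap: 0.0259
grip_force: 0.0
```

```bash
python3 - <<'E'
from h import *
p=env.read_camera('scene')
for t in('wedge_tip','wedge_heel'): print(t,[(r['centre'],r['confidence']) for r in env.landmark_of(t,p)][:4])
go((.511,-.095,.008),-9)
cv2.imwrite('pics/s2.png',cv2.resize(p['pixels'][120:260,200:400,::-1],None,fx=3,fy=3))
E
```

```text
wedge_tip [([0.3935, -0.0067, -0.0008], 0.93), ([0.5396, 0.0695, 0.0003], 0.87), ([0.6787, 0.1168, 0.003], 0.73), ([0.4841, -0.2652, 0.0002], 0.52)]
wedge_heel [([0.5198, -0.0609, 0.0106], 0.91), ([0.3848, -0.1194, 0.0098], 0.82), ([0.7608, 0.0025, 0.0114], 0.62), ([0.468, -0.1533, 0.014], 0.47)]
t 6.125 tcp [ 0.5097 -0.0972  0.0727] yaw -8.65 F [-0.41 -0.36  1.2 ] gap 0.0253 j [-0.34  0.32 -0.36  0.9   0.    1.38]
shift mm [ 2.3  1.3 64.7] rot [-0.03 -0.01  0.03]
```

View pics/s2.png

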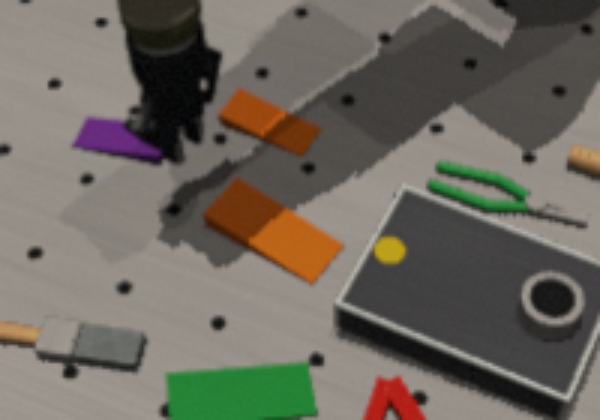

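The gripper (150,130) stands clear behind the wedge heel (222,205). I'll lower, then push.

>>> move_arm(
  targets=[
    [[2, 4, 40], [0, 0, 0], 0.4],
    [[2, 4, 60], [0, 0, 0], 0.4],
    [[2, 4, 66], [0, 0, 0], 0.4],
    [[2, 4, 66], [0, 0, 0], 0.4],
  ],
)

```text
clock: 6.62
tcp_pos: [0.5164, -0.0956, 0.009]
orientation: [-0.0, 0.758, 0.653, -0.0]
wrist_force: [0.5, -0.2, -0.0]
finger_gap: 0.0258
grip_force: 0.0
```

>>> move_arm(
  targets=[
    [[6, 0, 0], [0, 0, 0], 0.4],
    [[12, 0, 0], [0, 0, 0], 0.4],
    [[18, 0, 0], [0, 0, 0], 0.4],
    [[24, 0, 0], [0, 0, 0], 0.4],
    [[28, 0, 0], [0, 0, 0], 0.4],
  ],
)

```text
clock: 7.25
tcp_pos: [0.5209, -0.0684, 0.009]
orientation: [0.001, 0.758, 0.652, 0.0]
wrist_force: [0.0, -1.3, 1.1]
finger_gap: 0.0257
grip_force: 0.8
```

>>> move_arm(
  targets=[
    [[6, 0.7, 1], [0, 0, -0.12], 0.4],
    [[12, 1.4, 1], [0, 0, -0.24], 0.4],
    [[18, 2.1, 1], [0, 0, -0.36], 0.4],
    [[24, 2.8, 1], [0, 0, -0.48], 0.4],
    [[30, 3.5, 1], [0, 0, -0.6], 0.4],
  ],
)

```text
clock: 7.88
tcp_pos: [0.5284, -0.0389, 0.0076]
orientation: [-0.0, 0.722, 0.691, -0.0]
wrist_force: [-0.2, -1.4, 0.6]
finger_gap: 0.0258
grip_force: 0.7
```

```bash
python3 - <<'E'
from h import *
go((.53,-.03,.008),-2)
for c in('scene','top'):
    p=env.read_camera(c)
    for t in('wedge_tip','wedge_heel','edge'): print(t,[r['centre'] for r in env.landmark_of(t,p) if abs(r['centre'][0]-.535)<.04])
    if c=='scene': cv2.imwrite('pics/s3.png',cv2.resize(p['pixels'][120:260,200:400,::-1],None,fx=3,fy=3))
E
```

```text
t 7.875 tcp [ 0.5284 -0.0389  0.0076] yaw -2.51 F [-0.23 -1.36  0.62] gap 0.0258 j [-0.23  0.4  -0.42  0.75  0.    1.39]
shift mm [ 9.   1.2 -0.4] rot [-0.   -0.   -0.05]
wedge_tip [[0.5297, 0.1103, 0.001]]
wedge_heel [[0.5265, -0.0237, 0.0096]]
edge [[0.5309, 0.1153, 0.0072]]
wedge_tip []
wedge_heel [[0.5243, -0.0267, 0.0138], [0.5241, 0.1167, -0.0003]]
edge [[0.5326, 0.1182, 0.0073]]
```

View pics/s3.png

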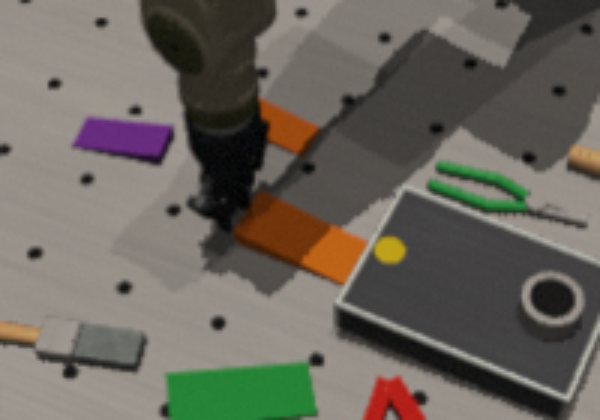

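The wedge (300,235) is now square to the box with its tip at the light end; about 58 mm of travel remain.

>>> move_arm(
  targets=[
    [[8, 0, 0], [0, 0, 0], 0.4],
    [[16, 0, 0], [0, 0, 0], 0.4],
    [[24, 0, 0], [0, 0, 0], 0.4],
    [[32, 0, 0], [0, 0, 0], 0.4],
    [[40, 0, 0], [0, 0, 0], 0.4],
  ],
)

```text
clock: 8.9
tcp_pos: [0.5302, 0.0013, 0.0077]
orientation: [-0.0, 0.723, 0.691, 0.0]
wrist_force: [-0.7, -1.1, -0.4]
finger_gap: 0.0256
grip_force: 0.3
```

>>> move_arm(
  targets=[
    [[3, 0, 0], [0, 0, 0], 0.4],
    [[6, 0, 0], [0, 0, 0], 0.4],
    [[9, 0, 0], [0, 0, 0], 0.4],
    [[9, 0, 0], [0, 0, 0], 0.4],
  ],
)

```text
clock: 9.4
tcp_pos: [0.5307, 0.0098, 0.0077]
orientation: [-0.0, 0.723, 0.691, 0.0]
wrist_force: [0.4, -0.7, -0.2]
finger_gap: 0.0255
grip_force: 0.0
```

>>> move_arm(
  targets=[
    [[2, 0, 0], [0, 0, 0], 0.4],
    [[4, 0, 0], [0, 0, 0], 0.4],
    [[6, 0, 0], [0, 0, 0], 0.4],
    [[6, 0, 0], [0, 0, 0], 0.4],
  ],
)

```text
clock: 9.9
tcp_pos: [0.5309, 0.0158, 0.0077]
orientation: [-0.0, 0.723, 0.691, 0.0]
wrist_force: [-0.6, 0.3, 0.6]
finger_gap: 0.0256
grip_force: 0.0
```

>>> move_arm(
  targets=[
    [[1, 0, 0], [0, 0, 0], 0.4],
    [[2, 0, 0], [0, 0, 0], 0.4],
    [[3, 0, 0], [0, 0, 0], 0.4],
    [[3, 0, 0], [0, 0, 0], 0.4],
  ],
)

```text
clock: 10.4
tcp_pos: [0.5311, 0.0187, 0.0078]
orientation: [-0.0, 0.723, 0.691, 0.0]
wrist_force: [0.1, -1.2, 0.9]
finger_gap: 0.0256
grip_force: 0.3
```

>>> move_arm(
  targets=[
    [[1, 0, 0], [0, 0, 0], 0.4],
    [[2, 0, 0], [0, 0, 0], 0.4],
    [[2, 0, 0], [0, 0, 0], 0.4],
  ],
)

```text
clock: 10.78
tcp_pos: [0.5312, 0.0207, 0.0078]
orientation: [-0.0, 0.723, 0.691, 0.0]
wrist_force: [0.8, -1.1, 1.6]
finger_gap: 0.0254
grip_force: 0.4
```

```bash
python3 - <<'E'
from h import *
go((.53,.02,.008),-2)
p=env.read_camera('scene')
for t in('wedge_heel','edge','mark'): print(t,[r['centre'] for r in env.landmark_of(t,p) if abs(r['centre'][0]-.535)<.04])
cv2.imwrite('pics/s4.png',cv2.resize(p['pixels'][140:240,250:400,::-1],None,fx=4,fy=4))
E
```

```text
t 10.775 tcp [0.5312 0.0207 0.0078] yaw -2.59 F [ 0.83 -1.08  1.55] gap 0.0254 j [-0.11  0.41 -0.41  0.75  0.    1.5 ]
shift mm [-0.7 -1.1 -0.2] rot [ 0.   -0.   -0.06]
wedge_heel [[0.5296, 0.0353, 0.0075]]
edge [[0.5316, 0.1146, 0.0093], [0.5286, 0.1034, -0.0059]]
mark [[0.5308, 0.1371, 0.0501]]
```

View pics/s4.png

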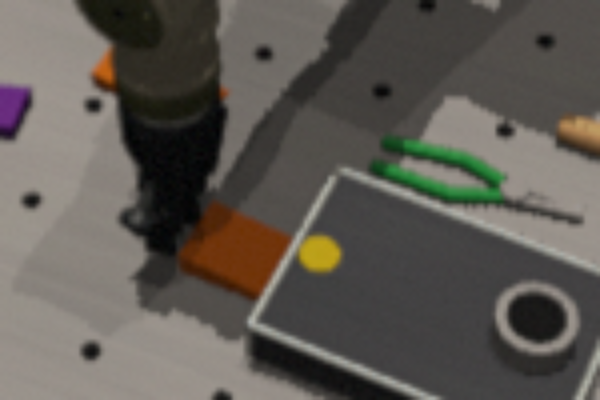

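The wedge (235,250) is well in under the box edge with no rise in force yet. I'll continue 1 mm at a time.

>>> move_arm(
  targets=[
    [[1, 0, 0], [0, 0, 0], 0.4],
    [[1, 0, 0], [0, 0, 0], 0.4],
  ],
)

```text
clock: 11.22
tcp_pos: [0.5312, 0.0215, 0.0077]
orientation: [0.0, 0.723, 0.691, -0.0]
wrist_force: [-0.0, -1.3, 0.6]
finger_gap: 0.0253
grip_force: 0.7
```

>>> move_arm(
  targets=[
    [[1, 0, 0], [0, 0, 0], 0.4],
    [[1, 0, 0], [0, 0, 0], 0.4],
  ],
)

```text
clock: 11.48
tcp_pos: [0.5312, 0.0221, 0.0077]
orientation: [0.0, 0.723, 0.691, -0.0]
wrist_force: [-1.2, -3.8, 0.2]
finger_gap: 0.0253
grip_force: 2.1
```

>>> move_arm(
  targets=[
    [[1, 0, 0], [0, 0, 0], 0.4],
    [[1, 0, 0], [0, 0, 0], 0.4],
  ],
)

```text
clock: 11.72
tcp_pos: [0.5313, 0.0226, 0.0077]
orientation: [0.001, 0.723, 0.691, -0.001]
wrist_force: [-0.3, -6.4, 0.1]
finger_gap: 0.0258
grip_force: 3.2
```

Resistance rose to 6.4 N, so it is snug. Back off, rise, and go back over the mark.

>>> move_arm(
  targets=[
    [[-8, 0, 0], [0, 0, 0], 0.4],
    [[-20, 0, 0], [0, 0, 0], 0.4],
    [[-20, 0, -40], [0, 0, 0], 0.4],
    [[-20, 0, -95], [0, 0, 0], 1],
    [[-20, 0, -95], [0, 0, 0], 1],
  ],
)

```text
clock: 12.35
tcp_pos: [0.5339, 0.0028, 0.1072]
orientation: [0.003, 0.723, 0.691, 0.003]
wrist_force: [0.4, 0.0, 0.2]
finger_gap: -0.0001
grip_force: 0.0
```

```bash
python3 - <<'E'
from h import *
go((.534,.14,.095),-2.6)
p=env.read_camera('scene')
for t in('wedge_heel','edge','mark','box'): print(t,[r['centre'] for r in env.landmark_of(t,p) if abs(r['centre'][0]-.535)<.04])
b=blob(p,*YE,(330,203)); print(ray(p,[b.reshape(-1,2).mean(0)],.054).round(4),cv2.contourArea(b))
E
```

```text
t 12.35 tcp [0.5339 0.0028 0.1072] yaw -2.61 F [0.38 0.02 0.2 ] gap -0.0001 j [-0.15  0.3  -0.29  0.97  0.    1.47]
shift mm [137.1  -6.2  12.1] rot [ 0.05  0.   -0.  ]
wedge_heel [[0.5289, 0.0361, 0.0094]]
edge [[0.5333, 0.1167, 0.0099]]
mark [[0.5352, 0.1343, 0.0471]]
box [[0.5394, 0.2384, -0.0001]]
[[0.5354 0.1419 0.054 ]] 66.0
```

>>> move_arm(
  targets=[
    [[60, -4, 0], [0, 0, 0], 1],
    [[120, -4, 0], [0, 0, 0], 1],
    [[137, -4, 5], [0, 0, 0], 1],
    [[137, -4, 40], [0, 0, 0], 1],
    [[137, -4, 40], [0, 0, 0], 1],
  ],
)

```text
clock: 13.22
tcp_pos: [0.5292, 0.1401, 0.0593]
orientation: [-0.002, 0.723, 0.691, -0.003]
wrist_force: [-0.3, 0.4, -0.6]
finger_gap: -0.0005
grip_force: 0.0
```

```bash
python3 -c "
from h import *
go((.534,.14,.054),-2.6)"
```

```text
t 13.225 tcp [0.5292 0.1401 0.0593] yaw -2.58 F [-0.32  0.41 -0.62] gap -0.0005 j [ 0.11  0.38 -0.3   0.9  -0.    1.73]
shift mm [0.1 4.8 5.2] rot [-0.04  0.01  0.  ]
```

>>> move_arm(
  targets=[
    [[0, 5, 2], [0, 0, 0], 1],
    [[0, 5, 4], [0, 0, 0], 1],
    [[0, 5, 6], [0, 0, 0], 1],
    [[0, 5, 8], [0, 0, 0], 1],
    [[0, 5, 8], [0, 0, 0], 1],
  ],
)

```text
clock: 13.85
tcp_pos: [0.5374, 0.1403, 0.0547]
orientation: [-0.0, 0.723, 0.691, 0.0]
wrist_force: [-0.3, -1.0, -0.0]
finger_gap: 0.0001
grip_force: 0.0
```

>>> move_arm(
  targets=[
    [[0, 0, 1], [0, 0, 0], 1],
    [[0, 0, 2], [0, 0, 0], 1],
    [[0, 0, 2], [0, 0, 0], 1],
  ],
)

```text
clock: 14.22
tcp_pos: [0.5377, 0.1404, 0.0542]
orientation: [0.0, 0.723, 0.691, 0.0]
wrist_force: [-2.4, -0.8, 9.0]
finger_gap: 0.0001
grip_force: 5.0
```

>>> move_arm(
  targets=[
    [[0, 0, 1], [0, 0, 0], 1],
    [[0, 0, 2], [0, 0, 0], 1],
    [[0, 0, 2], [0, 0, 0], 1],
  ],
)

```text
clock: 14.6
tcp_pos: [0.5378, 0.1404, 0.054]
orientation: [0.001, 0.723, 0.691, 0.001]
wrist_force: [-8.2, -1.2, 22.1]
finger_gap: -0.0001
grip_force: 11.3
```

>>> move_arm(
  targets=[
    [[0, -1, -1], [0, 0, 0], 1],
    [[0, -1, -1.5], [0, 0, 0], 1],
    [[0, -1, -1.5], [0, 0, 0], 1],
    [[0, -1, -1.5], [0, 0, 0], 1],
  ],
)

```text
clock: 15.1
tcp_pos: [0.5377, 0.1404, 0.0541]
orientation: [0.001, 0.723, 0.691, 0.001]
wrist_force: [-2.0, -1.0, 11.2]
finger_gap: 0.0
grip_force: 5.4
```

```bash
python3 - <<'E'
from h import *
go((.534,.14,.054),-2.6)
for c in('scene','top'):
    p=env.read_camera(c)
    for t in('wedge_heel','edge','mark','box'): print(t,[r['centre'] for r in env.landmark_of(t,p) if abs(r['centre'][0]-.535)<.04])
    if c=='scene': cv2.imwrite('pics/s5.png',cv2.resize(p['pixels'][140:260,240:420,::-1],None,fx=3,fy=3))
s=st(); print(s['wrist_force'],s['clock'])
E
```

```text
t 15.1 tcp [0.5377 0.1404 0.0541] yaw -2.59 F [-1.95 -1.05 11.21] gap 0.0 j [ 0.11  0.39 -0.3   0.88 -0.    1.73]
shift mm [-0.5 -3.6  0.1] rot [0.02 0.   0.  ]
wedge_heel [[0.5272, 0.0367, 0.0098]]
edge [[0.5321, 0.1144, 0.0118]]
mark [[0.531, 0.1371, 0.0482]]
box [[0.5403, 0.2364, -0.0015]]
wedge_heel [[0.5266, 0.035, 0.0086]]
edge []
mark []
box [[0.5377, 0.2348, -0.0011]]
[-1.62662173 -1.85262411 10.72932585] 15.6
```

View pics/s5.png

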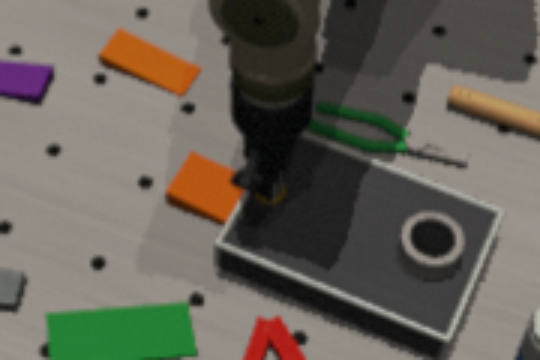

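The fingertips are on the yellow spot (268,190) and the wedge is under the end (205,190). The end is held at about 10 mm under an 11 N press, and the box is in place. Handing in.

```bash
python3 -c "
from workcell import env
print(env.hand_in())"
```

```text
the job is handed in; nothing more can be done
None
```

I handed the job in while still pressing the yellow spot at about 11 N. The wedge is snug under the light end, roughly 58 mm in, that end no longer rocks, and I don't have the judge's verdict.

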